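Slide the backup battery box into its bay

ROBOT

A 7-joint arm with a two-finger parallel gripper is mounted at the origin on a cart in front of the work surface, level with it; the furniture and walls round the work are solid. World frame = base frame: x ahead of the robot, y to its left, z up, the work surface at z = 0. Lengths are in m, angles in rad, forces in N, time in s.
With the tool pointing down it reaches from about 0.4 to 0.85 m from the base axis. Payload 10.4 kg.
Tool frame: the origin (TCP) lies on the mounting face of the last link; the fingertips stand 173 mm ahead of it and the grasp point (between the pads) lies 155 mm ahead of it (manip.tip_extent is the distance from the TCP to the fingertips, in m); z points along the fingers, y is the line along which they close (so a half turn about z gives the same grasp; the last joint's range is limited). The gripper opens to 85 mm and grips with 20 to 120 N. Pads are 22 mm wide; open, the fingers measure 114 mm over their backs; the gripper's body (76 mm by 85 mm) begins 54 mm behind the grasp point. The pads swing forward as they close: fully open they stand 13 mm farther back than shut.
Start: joints at [1.212, 0.332, -0.065, 1.46, 0.022, 1.35, -0.088], TCP at [0.206, -0.59, 0.405] pointing down, gripper open.
Joint ranges: [-2.6, 2.6], [-0.5, 2.12], [-1.47, 1.34], [0.16, 2.42], [-1.27, 4.41], [0.06, 2.06], [-2.6, 2.6]. Speed limits (rad/s): [2.22, 2.22, 2.79, 2.79, 3.14, 3.14, 3.14].

INTERFACE

Orientations are given as a unit quaternion [x, y, z, w].
In Python, from workcell import manip gives the robot as it stands.
- The arm moves only by the tool move_arm, never from a script. Its argument "plan" is one flat list of numbers, 7 for each row, row after row: the turn, a rotation vector about the tool's x, y, z in rad, then the shift along the tool's x, y, z in m, then the finger opening in m, from 0 to 0.0854. In form: [ax, ay, az, dx, dy, dz, gripper, ax, ay, az, dx, dy, dz, gripper, ...]. A call has 1 to 12 rows; each row is the pose to reach, as a shift and turn from the pose commanded when the call began, along the tool's axes at that moment; what a row does not reach only later rows make up. A row lasts 1/8 s, in which the tool goes at most 62.5 mm and 10.7 degrees, less where a joint would pass 70% of its speed; a pose out of reach is approached as far as the arm can. A call with a gripper value outside its range is refused whole. The fingers move at their own pace and stop on an object; "squeeze" is the grip in N (left out, the last holds). Time passes only in rows, so rows that repeat a pose let the fingers close. It gives the time, the measured TCP pose, the force, the opening and the grip force at its end, in the units of the state.
- manip.get_obs(): the state, without advancing time (a new reading comes with each control period).
- manip.camera(name): name is "scene" or "side" or "wrist"; returns a dict with "color" (384x512x3 uint8, red, green, blue), "fx", "fy", "cx", "cy" (pixels), "cam_to_world" (4x4, takes a point from camera to world coordinates); the wrist camera has in their place "mount" (4x4, takes a point from camera to tool coordinates, whose origin is the TCP and whose axes are the flange's). Camera axes: x right, y down, z forward; pixel columns grow to the right and rows downward; lengths in m; the calibration is good to about 2 mm. A picture is of the moment at which its call begins: read the wrist's pose just before it. There is no depth.
- manip.hand_in(): hands the job in; it is judged then, once.
Trained networks look in a picture, given as the dict that the camera call returned (one of the last four; its "shot" number tells which), for a name from the list of things; names that differ only in an ending like _2 or _b are one class to them, and where a whole thing is asked for, a point or a joint stands for the part that bears it (a point fixed in the world has none). Each returns a list of dicts, best first, with "conf" (0 to 1); they miss things now and then, are a little off and sometimes report something else, mostly with a low value. They report only what shows in the picture. A call takes as long as a camera call.
- manip.look_for(picture, label): "position" ([x, y, z] in m, in the coordinates of the camera as it stood for that picture, good to about 4 mm: the middle of the surface that is visible of it).
- manip.silhouettes(picture, label): "pixels" (384x512 bool, what is visible of it).
- manip.tip_of(picture, label): "position" ([x, y, z] in m, in the coordinates of the camera as it stood for that picture, good to about 4 mm: a listed point, or the origin of a listed thing).
The state is a dict: "clock": time; "joint_pos": joint angles; "joint_velocities": joint speeds; "tau": joint torques, N m; "position": TCP position; "ee_rot": TCP orientation; "ft_force": force on the tool from outside, world axes, zero at the start; "torque": the same for the moment, N m; "grip_width": opening from 0.0 (shut) to 1.0 (fully open); "grasp_force": force on a finger pad.
Only numpy, scipy, OpenCV 4.12 (cv2) and the standard library are available. Lean on these libraries where they do the work, as an engineer would, in place of code of your own. Each camera call takes 0.05 s, during which the arm holds its last target. There are 200 camera calls.

TASK

Push the heavy battery box across the worktop into its low metal bay until it is fully home, upright and with its far side flat against the bay's end stop, then move the hand away. Push only low down near its foot so that it slides and never tips; do not pinch it, lift it or use its handle, and leave the other things on the worktop standing where they are.

Things in the scene. Friction and masses are not known exactly. Their poses are not given: they have to be found in the camera images.
- battery_box: Tall grey box on a dark foot tray 94 deep (x) x 112 wide (y) x 32 mm high that sticks out 30 mm on the near side; box 64 mm deep, 140 mm high; black bow handle on top (to 169 mm). Loose, 0.9 kg, friction 0.6; pushed above about 50 mm it may tip. Origin: centre of underside; x points from near to far side. Starts before the bay, at most 25 mm off its centre line and 0.25 rad askew.
- box_near (a point): Middle of the foot tray's near face (the face to push), half-way up at 16 mm; 47 mm behind the box's origin.
- bay: Fixed aluminium channel on the worktop, walls 20 mm high, 5 mm thick, open above and towards the robot. Origin: on the worktop, middle of the end stop's inner face; x points to the stop (the push direction), y across. Side walls 122 mm apart run 60 mm from the stop, then flare 22 mm each over 30 mm more. Box fully home: origin at x = -47 mm, y = 0 here, its x along the bay's x.
- bay_mouth (a point): Middle of the bay's flared mouth at worktop height, 90 mm before the end stop; the mouth is 166 mm wide.
- bottle_small_a: Small white reagent bottle with black cap, 56 mm wide, 132 mm tall; loose bystander, to be left alone. Origin at the centre of its underside.
- cup_c: White sample cup with dark lid, 55 mm wide, 58 mm tall; loose bystander, to be left alone. Origin at the centre of its underside.
- vial_d: Small glass sample vial with black cap, 22 mm wide, 48 mm tall; loose bystander, to be left alone. Origin at the centre of its underside.
- dropper: Small brown glass bottle with black cap, 35 mm wide, 85 mm tall; loose bystander, to be left alone. Origin at the centre of its underside.
- box_tips: Small red-brown carton, 60x95x50 mm; loose bystander, to be left alone. Origin at the centre of its underside.
- stopwatch: Black stopwatch lying flat, 49x64x14 mm; loose bystander, to be left alone. Origin at the centre of its underside.
- tape_roll: Roll of beige tape lying flat, 52 mm wide, 19 mm tall; loose bystander, to be left alone. Origin at the centre of its underside.

How it is judged:
At the end, for the whole second after the job is handed in: The battery box stands upright (within 0.03 rad) and at rest on the worktop inside the bay, its far side within 5 mm of the end stop, square to it within 0.06 rad and within 9 mm of the bay's centre line (x of battery_box in the frame of bay above -0.052 m and y of battery_box in the frame of bay between -0.009 and 0.009 m and angle between the x axis of battery_box and the x axis of bay, either way round below 0.06 rad and angle between battery_box's own z axis and vertical below 0.03 rad and height (world z) of battery_box below 0.004 m and linear speed of battery_box below 0.01 m/s); the robot touches nothing.
It fails at once if the battery box is tipped by more than 0.2 rad (angle between battery_box's own z axis and vertical above 0.2 rad).
It fails at once if the battery box is lifted off the worktop (12 mm) (height (world z) of battery_box above 0.012 m).
It fails at once if the fingers push or grip the battery box high up (grasp point more than 70 mm above the worktop while they touch it) (contact force between the fingers and battery_box above 0.5 N and height (world z) of the grasp point above 0.07 m).
It fails at once if a bystander is moved by more than 20 mm or knocked over (distance of any of bottle_small_a, cup_c, vial_d, dropper, box_tips, stopwatch, tape_roll from where it was at the start of the episode above 0.02 m or angle between any of bottle_small_a, cup_c, vial_d, dropper, box_tips, stopwatch, tape_roll's own z axis and vertical above 0.3 rad).
It also fails if it takes over 38 s, if anything falls off the work surface, if the arm or the gripper's body presses on something with over 40 N, if the wrist force passes 120 N, or if a joint passes its speed limit or range.

## Working session

There is one attempt and no reset: what is moved stays moved. The work goes in short steps, Python scripts to look and compute and a tool call to move; the robot and the scene stay as the last step left them, time stands still between calls to the robot, and variables do not carry over. Pictures are saved under pics/ and viewed, at most 10 in all, crops included, and the job is handed in when it is done.

Besides the shell and the picture viewer there is one more tool, called after "Emit:" by a JSON object that holds its "api" and its "payload", one argument or row to a line. move_arm: Moves the arm, as the interface text tells. Its arguments: {"type":"object","properties":{"plan":{"type":"array","items":{"type":"number"}},"squeeze":{"type":"number"}},"required":["plan"]}

```bash
ls; mkdir -p pics; cat > h.py <<'E'
from workcell import manip
import numpy as np, cv2
from scipy.spatial.transform import Rotation as R
np.set_printoptions(precision=4,suppress=True)
def shot(n):
    o=manip.get_obs(); p=manip.camera(n)
    if n=="wrist":
        T=np.eye(4);T[:3,:3]=R.from_quat(o["ee_rot"]).as_matrix();T[:3,3]=o["position"]
        p["T"]=T@np.array(p["mount"])
    else: p["T"]=np.array(p["cam_to_world"])
    return p
def w(p,pos): return (p["T"]@np.r_[pos,1])[:3]
def px(p,X):
    c=np.linalg.inv(p["T"])@np.r_[X,1]; return np.array([p["fx"]*c[0]/c[2]+p["cx"],p["fy"]*c[1]/c[2]+p["cy"]])
def ray(p,u,v,z):
    d=p["T"][:3,:3]@np.array([(u-p["cx"])/p["fx"],(v-p["cy"])/p["fy"],1]);o=p["T"][:3,3]
    return o+d*(z-o[2])/d[2]
def save(p,f): cv2.imwrite("pics/"+f,p["color"][:,:,::-1])
E
python3 - <<'E'
from h import *
o=manip.get_obs(); print(o["clock"],o["position"],o["ee_rot"],o["joint_pos"],manip.tip_extent)
ims=[]
for n in ("scene","side"):
    p=shot(n); ims.append(p["color"]); print(n,p["T"][:3,3])
    for l in ("battery_box","box_near","bay","bay_mouth"):
        for d in manip.tip_of(p,l)[:2]: print(l,"tip",round(d["conf"],2),w(p,d["position"]))
    for l in ("bottle_small_a","cup_c","vial_d","dropper","box_tips","stopwatch","tape_roll"):
        for d in manip.tip_of(p,l)[:1]: print(l,round(d["conf"],2),w(p,d["position"]))
    save(p,n+"0.png")
E
```

```text
pics
0.0 [ 0.2059 -0.59    0.4039] [ 0.9859  0.1671 -0.0002 -0.0007] [ 1.2124  0.3329 -0.0647  1.4609  0.0216  1.3499 -0.0885] 0.1734
scene [-0.1974  0.349   0.935 ]
battery_box tip 0.74 [ 0.5549  0.1505 -0.0033]
box_near tip 0.82 [0.5075 0.1359 0.0152]
bay tip 0.84 [ 0.7082  0.1897 -0.004 ]
bay_mouth tip 0.74 [ 0.4967 -0.1827 -0.0015]
bottle_small_a 0.67 [0.6659 0.3169 0.0002]
cup_c 0.71 [ 0.4706 -0.03   -0.0031]
vial_d 0.48 [0.593  0.3057 0.0018]
dropper 0.62 [0.5412 0.293  0.0003]
box_tips 0.78 [ 0.4952 -0.1794 -0.0005]
stopwatch 0.68 [ 0.4318 -0.3733 -0.0004]
tape_roll 0.74 [ 0.5195 -0.2851 -0.0028]
side [-0.0369 -1.1332  1.0675]
bay tip 0.65 [ 0.7121  0.181  -0.0028]
bottle_small_a 0.71 [ 0.6607  0.3089 -0.0018]
dropper 0.57 [ 0.5421  0.2911 -0.0006]
stopwatch 0.67 [ 0.4305 -0.3776 -0.0016]
tape_roll 0.74 [ 0.5163 -0.2916 -0.0031]
```

View pics/scene0.png

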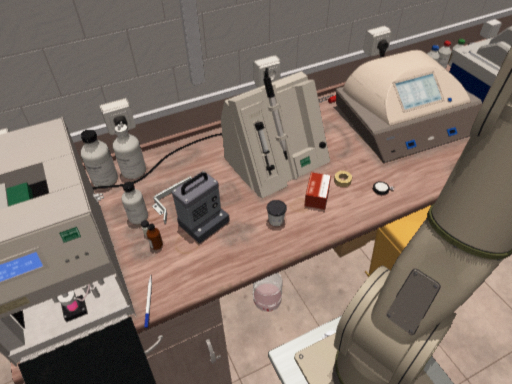

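View pics/side0.png

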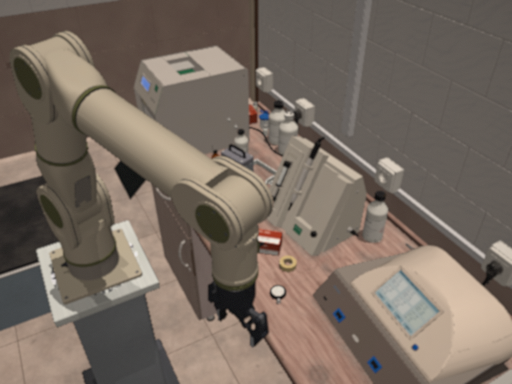

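The box stands at about (200,205) in scene, the bay is hidden behind it, dropper at (150,237), bottle (135,203), cup (276,213). A stand occupies the area right of the box. Checking the wrist camera's mount and the stand's footprint before moving.

```bash
python3 - <<'E'
from h import *
p=shot("wrist"); print(np.array(p["mount"]),p["fx"],p["cx"],p["cy"])
s=shot("scene")
for uv in [(265,195),(228,150),(328,160)]: print(uv,ray(s,*uv,0))
for uv in [(225,98),(310,75)]: print(uv,ray(s,*uv,.25))
E
```

```text
[[-0.0007 -0.9639 -0.2662  0.0666]
 [ 1.     -0.0006 -0.0004 -0.0005]
 [ 0.0002 -0.2662  0.9639  0.0306]
 [ 0.      0.      0.      1.    ]] 342.844479519548 250.89739658704562 191.0050057555538
(265, 195) [ 0.5706 -0.0488  0.    ]
(228, 150) [ 0.8061 -0.0329  0.    ]
(328, 160) [ 0.6142 -0.2982  0.    ]
(225, 98) [ 0.7406 -0.0115  0.25  ]
(310, 75) [ 0.7313 -0.2796  0.25  ]
```

Emit:
{"api": "move_arm", "payload": {
  "plan": [0,0,0,0.042,-0.044,-0.046,0.085,0,0,0,0.084,-0.089,-0.046,0.085,0,0,0,0.125,-0.133,-0.046,0.085,0,0,0,0.167,-0.178,-0.046,0.085,0,0,0,0.209,-0.222,-0.046,0.085,0,0,0,0.251,-0.266,-0.046,0.085,0,0,0,0.293,-0.311,-0.046,0.085,0,0,0,0.316,-0.36,-0.046,0.085,0,0,0,0.34,-0.41,-0.046,0.085,0,0,0,0.365,-0.465,-0.046,0.085,0,0,0,0.39,-0.52,-0.046,0.085,0,0,0,0.41,-0.57,-0.046,0.085]
}}

```text
clock: 2.8
position: [0.4049, 0.0855, 0.451]
ee_rot: [0.986, 0.167, 0.001, 0.0]
ft_force: [0.8, -1.2, -0.5]
grip_width: 0.999
grasp_force: 0.0
```

Emit:
{"api": "move_arm", "payload": {
  "plan": [0,0.15,0,0.045,-0.005,-0.02,0.085,0,0.3,0,0.09,-0.01,-0.04,0.085,0,0.3,0,0.127,-0.014,-0.05,0.085,0,0.3,0,0.127,-0.014,-0.05,0.085]
}}

```text
clock: 3.3
position: [0.522, 0.1386, 0.5006]
ee_rot: [0.975, 0.166, 0.147, -0.026]
ft_force: [-1.2, 0.6, -0.6]
grip_width: 0.995
grasp_force: 0.0
```

```bash
python3 - <<'E'
from h import *
o=manip.get_obs(); print(o["clock"],o["position"],o["ee_rot"])
p=shot("wrist")
for l in ("battery_box","box_near","bay","bay_mouth","vial_d","dropper","cup_c","bottle_small_a"):
    for d in manip.tip_of(p,l)[:1]: print(l,"tip",round(d["conf"],2),w(p,d["position"]),px(p,w(p,d["position"])))
save(p,"w1.png"); np.save("T1.npy",p["T"])
E
```

```text
3.3 [0.522  0.1386 0.5006] [ 0.9748  0.1655  0.1472 -0.0264]
battery_box tip 0.83 [0.5506 0.1509 0.0051] [250.7559 230.9693]
box_near tip 0.67 [0.5099 0.1338 0.0162] [252.7125 263.756 ]
bay tip 0.56 [0.7094 0.1886 0.0018] [262.4438 117.5532]
bay_mouth tip 0.49 [ 0.4742 -0.0355 -0.0004] [357.2244 325.2905]
vial_d tip 0.68 [0.5911 0.307  0.0008] [157.4007 168.014 ]
dropper tip 0.87 [ 0.5438  0.2964 -0.0011] [153.5783 201.5862]
cup_c tip 0.82 [ 0.474  -0.032   0.0009] [355.1029 324.943 ]
bottle_small_a tip 0.95 [0.6604 0.3104 0.0017] [171.234  121.8383]
```

View pics/w1.png

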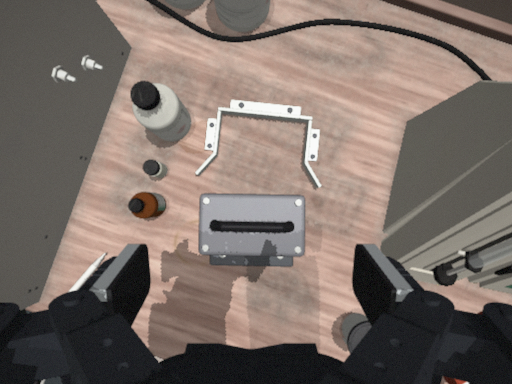

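The bay (stop from (219,110) to (312,119), flares ending (197,174)/(320,186)) and box top (200–305, 195–255) are clearly visible with the tray's near strip at row ~262. Zoom for pixel precision.

```bash
python3 - <<'E'
import cv2
i=cv2.imread("pics/w1.png")[90:280,180:335]
cv2.imwrite("pics/w1z.png",cv2.resize(i,None,fx=3.15,fy=3.15,interpolation=cv2.INTER_CUBIC))
E
```

```text
(no output)
```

View pics/w1z.png

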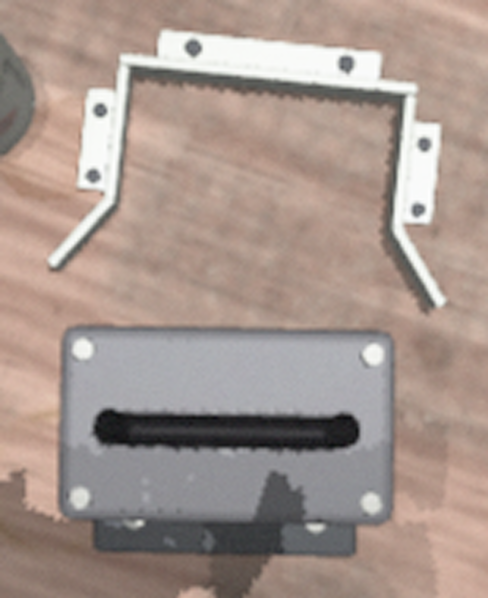

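```bash
python3 - <<'E'
from h import *
p=shot("wrist")
g=lambda u,v,z: ray(p,180+(u+.5)/3.15-.5,90+(v+.5)/3.15-.5,z)
B={k:g(*v,.02) for k,v in dict(sl=(131,66),sr=(406,92),kl=(117,200),kr=(394,230),fl=(57,270),fr=(434,306)).items()}
for k in B: print(k,B[k])
d=B['sr']-B['sl']; yaw=np.arctan2(d[0],-d[1]); print("stop w",np.linalg.norm(d),"yaw",yaw,"mid",(B['sl']+B['sr'])/2)
print("kink w",np.linalg.norm(B['kl']-B['kr']),"mid",(B['kl']+B['kr'])/2,"flare",np.linalg.norm(B['fl']-B['fr']),(B['fl']+B['fr'])/2)
m=(B['kl']+B['kr'])/2-(B['sl']+B['sr'])/2; print("axis yaw",np.arctan2(-m[1],-m[0]))
S=[g(*v,.14) for v in ((82,349),(373,354),(80,498),(371,503))]
c=sum(S)/4; e=(S[0]+S[1]-S[2]-S[3]); f=(S[0]+S[2]-S[1]-S[3]); print("screws ctr",c,"yaw",np.arctan2(e[1],e[0]),np.arctan2(-f[0],f[1]),np.linalg.norm(e)/2,np.linalg.norm(f)/2)
a,b=g(96,552,.032),g(355,556,.032); f=a-b; n=(a+b)/2; print("tray",a,b,np.linalg.norm(f),np.arctan2(-f[0],f[1]),n)
E
```

```text
sl [0.6944 0.2423 0.02  ]
sr [0.7232 0.1243 0.02  ]
kl [0.6365 0.2285 0.02  ]
kr [0.6639 0.1096 0.02  ]
fl [0.5989 0.2431 0.02  ]
fr [0.6381 0.0822 0.02  ]
stop w 0.12151006771031793 yaw 0.23988444395557507 mid [0.7088 0.1833 0.02  ]
kink w 0.12208255065125742 mid [0.6502 0.169  0.02  ] flare 0.16559422677808375 [0.6185 0.1627 0.02  ]
axis yaw 0.23871499534399268
screws ctr [0.5665 0.1537 0.14  ] yaw 0.3211095085024965 0.3174301734489332 0.04826173067549584 0.09450457117035181
tray [0.4914 0.1857 0.032 ] [0.5257 0.0817 0.032 ] 0.1095468716190003 0.3191148034289225 [0.5085 0.1337 0.032 ]
```

```bash
cat >> h.py <<'E'
bay=np.array([.7088,.1833]); yaw=.239; ex=np.array([np.cos(yaw),np.sin(yaw)]); ey=np.array([-ex[1],ex[0]])
Rt=R.from_euler('z',yaw)*R.from_matrix(np.diag([1.,-1,-1]))*R.from_rotvec([0,.3,0])
def rel(target,L=.168):
    # target: (bay x of finger front bottom corner, bay y, z of it)
    o=manip.get_obs(); Rc=R.from_quat(o["ee_rot"])
    t=np.r_[bay+ex*target[0]+ey*target[1],target[2]]-Rt.apply([.011,0,L])
    return t,(Rc.inv()*Rt).as_rotvec(),Rc.inv().apply(t-o["position"])
E
python3 - <<'E'
from h import *
for x,z in ((-.235,.36),(-.235,.15),(-.235,.012)): print(*rel((x,0,z)))
E
```

```text
[0.422  0.1134 0.5172] [-0.0277 -0.0003  0.0924] [-0.0915 -0.009  -0.0455]
[0.422  0.1134 0.3072] [-0.0277 -0.0003  0.0924] [-0.1536 -0.0091  0.1551]
[0.422  0.1134 0.1692] [-0.0277 -0.0003  0.0924] [-0.1945 -0.0093  0.2869]
```

Emit:
{"api": "move_arm", "payload": {
  "plan": [-0.014,0,0.046,-0.045,-0.005,-0.02,0.06,-0.028,0,0.092,-0.0915,-0.009,-0.0455,0.06,-0.028,0,0.092,-0.107,-0.009,0.005,0.06,-0.028,0,0.092,-0.1225,-0.009,0.055,0.06,-0.028,0,0.092,-0.138,-0.009,0.105,0.06,-0.028,0,0.092,-0.1536,-0.009,0.155,0.06,-0.028,0,0.092,-0.166,-0.009,0.195,0.06,-0.028,0,0.092,-0.178,-0.009,0.235,0.06,-0.028,0,0.092,-0.1895,-0.009,0.27,0.06,-0.028,0,0.092,-0.1895,-0.009,0.27,0.06]
}}

```text
clock: 5.05
position: [0.4207, 0.1134, 0.1849]
ee_rot: [0.982, 0.119, 0.146, -0.019]
ft_force: [-0.2, 0.2, 0.0]
grip_width: 0.703
grasp_force: 0.0
```

```bash
python3 - <<'E'
from h import *
o=manip.get_obs(); print(o["clock"],o["position"],o["ft_force"],o["joint_pos"],o["grip_width"])
print(*rel((-.235,0,.012)));print(*rel((-.185,0,.012)))
save(shot("wrist"),"w2.png"); save(shot("scene"),"s2.png")
a=cv2.imread("pics/w2.png");b=cv2.imread("pics/s2.png")[120:312,100:356]
cv2.imwrite("pics/c2.png",np.vstack([cv2.resize(a,(400,300)),cv2.resize(b,(400,300))]))
E
```

```text
5.05 [0.4207 0.1134 0.1849] [-0.1579  0.2403  0.0496] [ 0.568   0.2288 -0.9846  2.2375  0.4666  0.5244 -2.0836] 0.7032350302454778
[0.422  0.1134 0.1692] [-0.0027  0.005   0.001 ] [-0.0033  0.0003  0.0153]
[0.4706 0.1253 0.1692] [-0.0027  0.005   0.001 ] [0.0446 0.0004 0.0299]
```

View pics/c2.png

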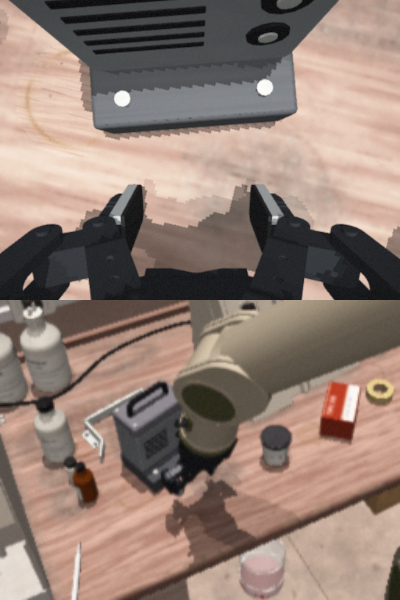

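Fingers straddle the middle of the tray's near face with a clear gap; the bystanders are clear. Lower and begin the push.

Emit:
{"api": "move_arm", "payload": {
  "plan": [-0.003,0.005,0.001,-0.0033,0,0.0153,0.06,-0.003,0.005,0.001,0.0063,0,0.0182,0.06,-0.003,0.005,0.001,0.0159,0,0.0211,0.06,-0.003,0.005,0.001,0.0226,0,0.0232,0.06,-0.003,0.005,0.001,0.0293,0,0.0252,0.06,-0.003,0.005,0.001,0.036,0,0.0273,0.06,-0.003,0.005,0.001,0.0427,0,0.0293,0.06,-0.003,0.005,0.001,0.0494,0,0.0314,0.06,-0.003,0.005,0.001,0.0561,0,0.0334,0.06,-0.003,0.005,0.001,0.0628,0,0.0354,0.06,-0.003,0.005,0.001,0.0695,0,0.0375,0.06,-0.003,0.005,0.001,0.0695,0,0.0375,0.06]
}}

```text
clock: 6.65
position: [0.4973, 0.1317, 0.1714]
ee_rot: [0.982, 0.117, 0.15, -0.017]
ft_force: [-1.5, -0.8, -2.1]
grip_width: 0.703
grasp_force: 0.9
```

```bash
python3 - <<'E'
from h import *
o=manip.get_obs(); print(o["clock"],o["position"],o["ft_force"])
print(*rel((-.155,0,.012)))
p=shot("scene"); save(p,"s3.png")
for l in ("battery_box","box_near"):
    for d in manip.tip_of(p,l)[:1]: X=w(p,d["position"]); print(l,d["conf"],X,ex@(X[:2]-bay),ey@(X[:2]-bay))
p=shot("wrist"); save(p,"w3.png")
a=cv2.imread("pics/w3.png");b=cv2.imread("pics/s3.png")[120:312,100:356]
cv2.imwrite("pics/c3.png",np.vstack([cv2.resize(a,(400,300)),cv2.resize(b,(400,300))]))
E
```

```text
6.65 [0.4973 0.1317 0.1714] [-1.4768 -0.7555 -2.0568]
[0.4998 0.1324 0.1692] [ 0.0024 -0.0036 -0.0008] [ 0.0018 -0.      0.0028]
battery_box 0.89 [ 0.5991  0.157  -0.003 ] -0.1127909570531199 0.0004631102262278794
box_near 0.95 [0.5565 0.1472 0.016 ] -0.15647251646141955 0.0009608656459253254
```

View pics/c3.png

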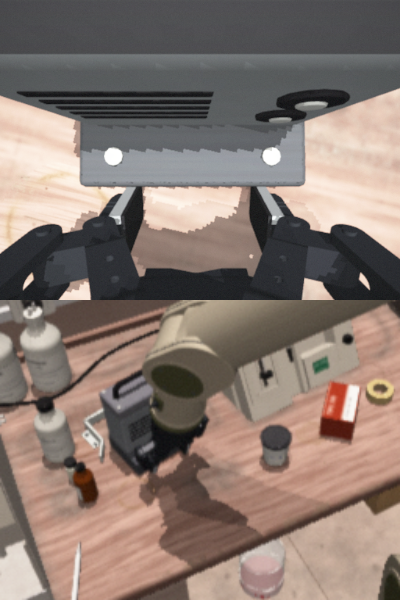

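The box is now flush and square on both fingertips, upright, centred. Push on, slowing towards the stop.

Emit:
{"api": "move_arm", "payload": {
  "plan": [0,0,0,0.0067,0,0.0025,0.06,0,0,0,0.0134,0,0.0045,0.06,0,0,0,0.0201,0,0.0065,0.06,0,0,0,0.0268,0,0.0085,0.06,0,0,0,0.0335,0,0.0105,0.06,0,0,0,0.0393,0,0.012,0.06,0,0,0,0.0441,0,0.0135,0.06,0,0,0,0.0489,0,0.015,0.06,0,0,0,0.0527,0,0.016,0.06,0,0,0,0.0556,0,0.017,0.06,0,0,0,0.0556,0,0.017,0.06]
}}

```text
clock: 8.22
position: [0.554, 0.1455, 0.172]
ee_rot: [0.981, 0.117, 0.151, -0.017]
ft_force: [-2.7, -0.1, -2.7]
grip_width: 0.704
grasp_force: 1.7
```

```bash
python3 - <<'E'
from h import *
o=manip.get_obs(); print(o["clock"],o["position"],o["ft_force"])
print(*rel((-.094,0,.012)))
p=shot("scene")
for l in ("battery_box","box_near"):
    for d in manip.tip_of(p,l)[:1]: X=w(p,d["position"]); print(l,d["conf"],X,ex@(X[:2]-bay),ey@(X[:2]-bay))
E
```

```text
8.225 [0.554  0.1455 0.172 ] [-2.6869 -0.1062 -2.7071]
[0.559  0.1468 0.1692] [ 0.0023 -0.0054 -0.0006] [ 0.0041 -0.0001  0.0042]
battery_box 0.55 [ 0.6565  0.1731 -0.0002] -0.05326094130540442 0.002499617845325784
```

Emit:
{"api": "move_arm", "payload": {
  "plan": [0,0,0,0.0015,0,0.0005,0.06,0,0,0,0.003,0,0.001,0.06,0,0,0,0.0045,0,0.0015,0.06,0,0,0,0.006,0,0.002,0.06,0,0,0,0.006,0,0.002,0.06]
}}

```text
clock: 9.0
position: [0.5598, 0.147, 0.172]
ee_rot: [0.981, 0.117, 0.151, -0.017]
ft_force: [-6.5, -2.0, 1.9]
grip_width: 0.699
grasp_force: 3.2
```

Emit:
{"api": "move_arm", "payload": {
  "plan": [0,0,0,0.0015,0,0.0005,0.06,0,0,0,0.003,0,0.001,0.06,0,0,0,0.003,0,0.001,0.06]
}}

```text
clock: 9.38
position: [0.5621, 0.1478, 0.1719]
ee_rot: [0.982, 0.118, 0.15, -0.016]
ft_force: [-15.0, -4.2, 9.0]
grip_width: 0.703
grasp_force: 7.5
```

Force climbs above sliding friction: the stop is reached. A little more to seat it square, then back off and up.

Emit:
{"api": "move_arm", "payload": {
  "plan": [0,0,0,0.0015,0,0.0005,0.06,0,0,0,0.003,0,0.001,0.06,0,0,0,0.003,0,0.001,0.06]
}}

```text
clock: 9.75
position: [0.5632, 0.1484, 0.171]
ee_rot: [0.982, 0.118, 0.148, -0.015]
ft_force: [-31.6, -8.3, 21.4]
grip_width: 0.708
grasp_force: 16.2
```

Emit:
{"api": "move_arm", "payload": {
  "plan": [0,0,0,-0.009,0,-0.003,0.06,0,0,0,-0.029,0,-0.009,0.06,0,0,0,-0.058,0,-0.018,0.06,0,0,0,-0.077,0,-0.023,0.06,0,0,0,-0.065,0,-0.07,0.06,0,0,0,-0.05,0,-0.12,0.06,0,0,0,-0.035,0,-0.17,0.06,0,0,0,-0.02,0,-0.22,0.06,0,0,0,0.0,0,-0.27,0.06,0,0,0,0.03,0,-0.31,0.06,0,0,0,0.06,0,-0.33,0.06,0,0,0,0.06,0,-0.33,0.06]
}}

```text
clock: 11.25
position: [0.5266, 0.1395, 0.5069]
ee_rot: [0.981, 0.117, 0.153, -0.018]
ft_force: [-0.6, 0.2, -0.4]
grip_width: 0.705
grasp_force: 0.0
```

```bash
python3 - <<'E'
from h import *
o=manip.get_obs(); print(o["clock"],o["position"],o["ft_force"])
p=shot("wrist")
for l in ("battery_box","box_near"):
    for d in manip.tip_of(p,l)[:1]: X=w(p,d["position"]); print(l,d["conf"],X,ex@(X[:2]-bay),ey@(X[:2]-bay))
i=p["color"][:,:,::-1]; print(px(p,np.r_[bay,.02]))
save(p,"w4.png")
E
```

```text
11.25 [0.5266 0.1395 0.5069] [-0.583   0.2028 -0.3594]
battery_box 0.64 [0.6614 0.177  0.0019] -0.04755489562611015 0.005125101175655824
box_near 0.66 [0.6218 0.1634 0.0136] -0.08927322841041337 0.001306276930187325
[251.1497 123.4638]
```

View pics/w4.png

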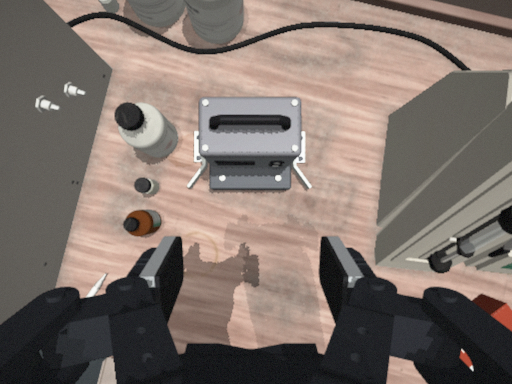

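The box sits in the bay, upright, tray near edge from about (210,189) to (290,191), top screws at (206,103), (297,103), (207,148), (295,149); bystanders are in place. Check these numerically.

```bash
python3 - <<'E'
from h import *
p=shot("wrist"); g=lambda u,v,z: ray(p,u,v,z)
S=[g(*v,.14) for v in ((206,103),(297,103),(207,148),(295,149))]
e=(S[0]+S[1]-S[2]-S[3]); f=(S[0]+S[2]-S[1]-S[3]); c=(sum(S)/4)[:2]-bay
print("origin",ex@c-.015,ey@c,"dyaw",np.arctan2(e[1],e[0])-yaw,np.arctan2(-f[0],f[1])-yaw)
for z in (.032,0):
  a,b=g(210,190,z),g(291,191,z); f=a-b; n=((a+b)/2)[:2]-bay; print("near",ex@n,ey@n,np.arctan2(-f[0],f[1])-yaw,np.linalg.norm(f))
for l in ("bottle_small_a","vial_d","dropper"):
    for d in manip.tip_of(p,l)[:1]: print(l,w(p,d["position"]))
E
```

```text
origin -0.05089556970458785 0.00026240488359060253 dyaw -0.012047324276424631 -0.0061259801242849465
near -0.0995515538263522 0.000994522935687265 -0.013303853736024496 0.10943732561600995
near -0.09837860599105651 0.0009586366420833124 -0.01330385373602383 0.11700324635279533
bottle_small_a [0.6617 0.3068 0.0014]
vial_d [0.5917 0.3095 0.0013]
dropper [ 0.5459  0.2973 -0.0016]
```

Measurements are at the tolerance edge (±2–3 mm), so I'll look down past the far side to check the gap.

Emit:
{"api": "move_arm", "payload": {
  "plan": [0,0,0,0.04,0,0.01,0.06,0,0,0,0.08,0,0.022,0.06,0,0,0,0.12,0,0.034,0.06,0,0,0,0.16,0,0.047,0.06,0,0,0,0.19,0,0.057,0.06,0,0,0,0.19,0,0.057,0.06]
}}

```text
clock: 12.35
position: [0.7191, 0.1865, 0.5052]
ee_rot: [0.982, 0.118, 0.15, -0.017]
ft_force: [-0.6, 0.8, 0.2]
grip_width: 0.702
grasp_force: 0.0
```

```bash
python3 - <<'E'
from h import *
o=manip.get_obs(); print(o["clock"],o["position"],o["ft_force"])
p=shot("wrist"); save(p,"w5.png")
u,v=px(p,np.r_[bay,.02]); u0,v0=int(u)-75,int(v)-55; print(u,v,u0,v0,p["T"][:3,3])
cv2.imwrite("pics/w5z.png",cv2.resize(cv2.imread("pics/w5.png")[max(v0,0):v0+110,u0:u0+150],None,fx=5,fy=5,interpolation=cv2.INTER_CUBIC))
E
```

```text
12.35 [0.7191 0.1865 0.5052] [-0.603   0.8009  0.2146]
251.38713388967548 263.00726406875356 176 208 [0.7897 0.204  0.4961]
```

View pics/w5z.png

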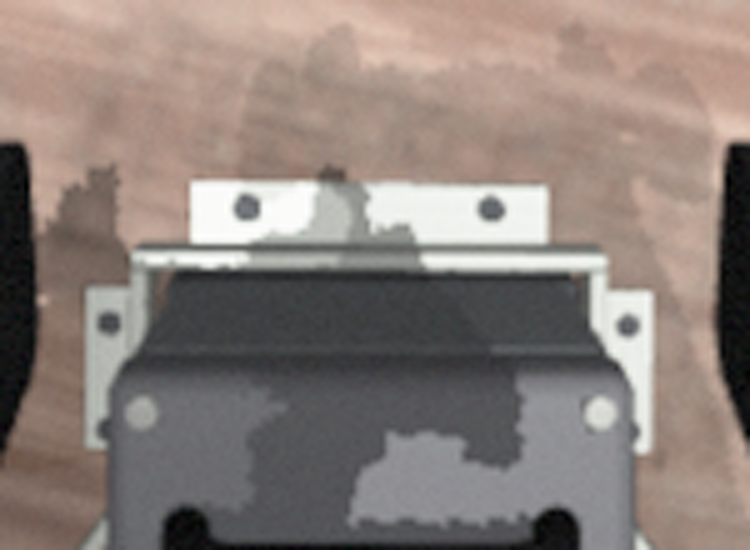

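The tray's far edge (crop row ~272) lies directly against the stop's inner edge (~270) over its whole width. It is square, with a small gap on both sides. Handing in.

```bash
python3 -c "
from h import *
print(manip.hand_in())"
```

```text
the job is handed in; nothing more can be done
None
```

I pushed the battery box into its bay and handed the job in at about 12.4 s of the 38 s allowed. In the last picture it was upright, centred and flat against the end stop, with the hand clear; no verdict was returned.

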